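Snap a colour panel into the spring clip

TASK

Lift the yellow colour panel out of the wooden rack and mount it upright in the grey metal spring clip: lower its tongue between the plates, feel along lightly until the tongue drops into the socket hidden down there, then press straight down until the red sprung jaw parts and snaps shut in the panel's groove, fully home. Never force it, let go of it, and leave the blue panel standing in the rack and the gold bottle and green pot where they are.

Things in the scene. Friction and masses are not known exactly. Their poses are not given: they have to be found in the camera images.
- panel_yellow: Loose panel, both faces yellow, standing in a rack slot (may lean 3 deg): 10 mm thick (x), 100 wide (y), 110 high (z), 0.09 to 0.16 kg, both faces alike. Origin: middle of the lower edge, a round bead of radius 5 mm. A groove 2.5 mm deep crosses each face 10 to 18 mm up; above it the faces are flat, to be gripped across the 10 mm. A tongue sticks out below (see tongue_tip).
- panel_blue: The same panel painted blue, in the other rack slot. Leave it there. Origin and axes as for the yellow one.
- rack: Fixed wooden rack, 150 mm (x) by 124 mm (y), posts to 70 mm. Origin: centre of its underside. Two upright slots 12 mm wide, running along y, centred at x = -35 and +35 mm, open at the top; the panels' edges rest 28 mm above the table. Which panel is in which slot varies.
- clip: Fixed grey metal spring clip, base 90 mm (x) by 150 mm (y). Origin: on its underside, mid-channel, mid-length. The channel, 14 mm wide, open-ended, runs along y between the fixed front plate (inner face x = -7 mm) and the sprung red rear jaw (inner face x = +7); both 56 mm high with flared lips to 64. Home, the panel's faces lie along y, its origin 28 mm above this one, at about x = -2 mm.
- jaw (a joint): Opening of the sprung red jaw in m: 0 at rest, about 0.003 while the panel's edge passes, up to 0.008; under 0.001 again when it has snapped into the groove. Spring force about 5 N at rest, plus 1.2 N per mm.
- gold_bottle: Loose gold bottle with a black cap, 46 mm across, 88 mm high, standing; leave alone. Origin: centre of its underside.
- green_pot: Loose green colour pot with a pale lid, 54 mm across, 45 mm high; leave alone. Origin: centre of its underside.
- tongue_tip (a point): Tip of the yellow panel's steel tongue, 20 mm below the panel's origin, under the middle of its edge; the tongue is 8 mm wide (y) and 6 mm thick (x). Axes as the panel's.
- clip_ledge (a point): Mid-length of a level ledge hidden in the channel, 28 mm above the clip's origin. It has one socket, 12 mm wide (y), 22 mm deep, for the 8 mm tongue; its centre is anywhere from y = -15 to +15 mm, found only by feel. Tongue on the ledge: panel origin 20 mm above this point. In the socket it drops about 5 mm freely, then meets the jaw's noses; home, the panel's edge stands on the ledge.
- clip_nose (a point): Mid-length, on the axis of the jaw's two round noses (radius 4 mm, at y = -44 to -26 and +26 to +44 mm), 40.6 mm above the clip's origin. At rest they reach into the channel to about x = 0. Pressing the panel's edge down past them takes about 8 to 15 N; then they snap into its groove.

How it is judged:
By the outcome, as a careful person would: the job done as asked, in the order asked, and still so for the second after the job is handed in, with the robot touching nothing.
It also fails if it takes over 61 s, if anything falls off the work surface, if the arm or the gripper's body presses on something with over 40 N, if the wrist force passes 120 N, or if a joint passes its speed limit or range.

ROBOT

A 6-joint arm with a two-finger parallel gripper is mounted at the origin on the work surface; the furniture and walls round the work are solid. World frame = base frame: x ahead of the robot, y to its left, z up, the work surface at z = 0. Lengths are in m, angles in degrees, forces in N, time in s.
With the tool pointing down it reaches from about 0.3 to 1 m from the base axis. Payload 5.1 kg.
Tool frame: the origin (TCP) lies at the very end of the fingers, on their centre line; the grasp point (between the pads) lies behind it (bot.tcp_to_grasp is the z of the grasp point in the tool frame, in m); z points along the fingers, y is the line along which they close (so a half turn about z gives the same grasp; the last joint's range is limited). The gripper opens to 95 mm and grips with 3 to 60 N. Pads are 20 mm wide; open, the fingers measure 119 mm over their backs; the gripper's body (75 mm by 180 mm) begins 59 mm behind the grasp point.
Start: joints at [61.559, 7.093, 94.555, -0, 78.352, -4.733], TCP at [0.261, 0.595, 0.215] pointing down, gripper open.
Joint ranges: [-149.61, 149.61], [-58.7, 133.49], [1.44, 155.28], [-77.14, 257.14], [18.33, 153.61], [-166.67, 166.67]. Speed limits (degrees/s): [147.25, 147.25, 180, 180, 180, 180].

INTERFACE

Orientations are given as [roll, pitch, yaw] about the fixed x, y, z axes, in that order (R = Rz(yaw) Ry(pitch) Rx(roll)).
In Python, from rig import bot, cams, job gives the robot as it stands (bot), with the cameras (cams) and the job (job).
- The arm moves only by the shell command python3 steer.py FILE, which reads ROWS from the file FILE. ROWS is a JSON list of rows, 1 to 12 of them, each an object with the fields finger_gap (the finger opening in m), dx, dy, dz (the shift in m), wx, wy, wz (a rotation vector in degrees); a field left out counts as zero (the opening has to be given); each row is the pose to reach, as a shift and turn from the pose commanded when the command began, along the tool's axes at that moment; what a row does not reach only later rows make up. A row lasts 1/12 s, in which the tool goes at most 0.0417 m and 7.16 degrees, less where a joint would pass 70% of its speed; a pose out of reach is approached as far as the arm can. The fingers move at their own pace and stop on an object; the grip force is fixed at half the most. Time passes only in rows, so rows that do not move let the fingers close. It prints the time, the measured TCP pose, the force, the opening and the grip force at its end. Input that does not fit is refused with a message, and nothing moves.
- bot.get_obs(): the state, without advancing time (a new reading comes with each control period).
- cams.snapshot(name): name is "side" or "top" or "wrist"; returns the picture (384x512x3 uint8, blue, green, red); there is no depth.
- cams.calibration(name): a dict with "K" (3x3 intrinsics, pixels), "world_to_cam" (4x4, takes a point from world to camera coordinates). Camera axes: x right, y down, z forward; pixel columns grow to the right and rows downward; lengths in m; the calibration is good to about 2 mm. A picture is of the moment at which its call begins: read the wrist's pose just before it. calibration takes no time and is no camera call; for the wrist camera it gives the pose at the moment of the call.
- job.finish_job(): hands the job in; it is judged then, once.
The state is a dict: "clock": time; "joints": joint angles; "dq": joint speeds; "joint_efforts": joint torques, N m; "tool_pos": TCP position; "ee_rot": TCP orientation; "ft_force": force on the tool from outside, world axes, zero at the start; "wrist_torque": the same for the moment, N m; "width": finger opening in m; "finger_force": force on a finger pad.
Only numpy, scipy, OpenCV 4.12 (cv2) and the standard library are available. Lean on these libraries where they do the work, as an engineer would, in place of code of your own. Each camera call takes 0.05 s, during which the arm holds its last target. There are 200 camera calls.

## Working session

There is one attempt and no reset: what is moved stays moved. The work goes in short steps, Python scripts to look and compute and a shell command to move; the robot and the scene stay as the last step left them, time stands still between calls to the robot, and variables do not carry over. Pictures are saved under pics/ and viewed, at most 10 in all, crops included, and the job is handed in when it is done.

```bash
ls; mkdir -p pics
python3 - <<'E'
from rig import bot, cams, job
import cv2,numpy as np
a=cams.snapshot("side");b=cams.snapshot("top")
cv2.imwrite("pics/side1.png",a);cv2.imwrite("pics/top1.png",b)
for n in("side","top"):
    c=cams.calibration(n);print(n,np.round(c["K"],1).tolist(),np.round(c["world_to_cam"],3).tolist())
o=bot.get_obs();print(o,bot.tcp_to_grasp)
E
```

```text
pics
rig.py
steer.py
side [[498.2, 0.0, 252.4], [0.0, 498.2, 182.0], [0.0, 0.0, 1.0]] [[0.965, -0.261, 0.014, -0.517], [-0.088, -0.377, -0.922, 0.107], [0.246, 0.889, -0.387, 0.925], [0.0, 0.0, 0.0, 1.0]]
top [[410.8, 0.0, 253.0], [0.0, 410.8, 190.5], [0.0, 0.0, 1.0]] [[-0.023, -0.999, -0.024, 0.016], [-0.986, 0.027, -0.167, 0.551], [0.167, 0.02, -0.986, 0.878], [0.0, 0.0, 0.0, 1.0]]
{'clock': 0.1, 'joints': array([ 6.15589761e+01,  7.12993613e+00,  9.46236671e+01, -2.45287978e-03,
        7.83516572e+01, -4.73206525e+00]), 'dq': array([-0.01973507,  0.02606117, -0.0580821 ,  0.02252336,  0.02746066,
       -0.01345164]), 'joint_efforts': array([ 2.87135381e-04, -4.18880975e+01, -3.61096931e+01,  7.77148828e-02,
        4.61173186e-02, -4.56863449e-05]), 'tool_pos': array([0.26112237, 0.59462962, 0.21353469]), 'ee_rot': array([-1.79894900e+02, -6.29033029e-03,  1.56291533e+02]), 'ft_force': array([ 0.74598215, -0.41354191,  0.29034195]), 'wrist_torque': array([ 0.03514924, -0.04539378,  0.01986944]), 'finger_force': 0.0, 'width': 0.09504295736223888} -0.0188
```

View pics/side1.png

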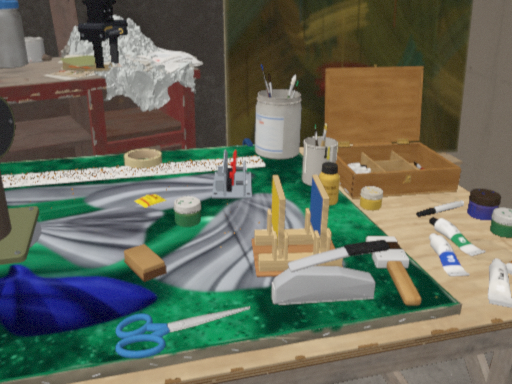

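View pics/top1.png

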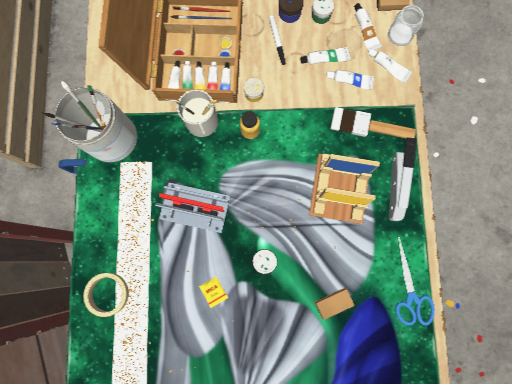

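The top view shows the rack around (343,188) with the yellow panel nearer the robot, around (345,198). The clip is around (193,207), the pot at (264,262) and the bottle at (250,125). I'll zoom in for measurement.

Run:
```python
import cv2,numpy as np
b=cv2.imread("pics/top1.png");a=cv2.imread("pics/side1.png")
r=lambda im,x,y,w,h,s:cv2.resize(im[y:y+h,x:x+w],None,fx=s,fy=s,interpolation=cv2.INTER_CUBIC)
A=np.hstack([r(b,150,172,90,66,4.4444),r(b,300,145,90,66,4.4444)])
B=np.hstack([r(a,200,140,90,66,4.4444),r(a,250,165,90,66*2-12-54+24,4.4444)[:293]])
cv2.imwrite("pics/z1.png",np.vstack([A,B]))
print(A.shape)
```

```text
(293, 800, 3)
```

View pics/z1.png

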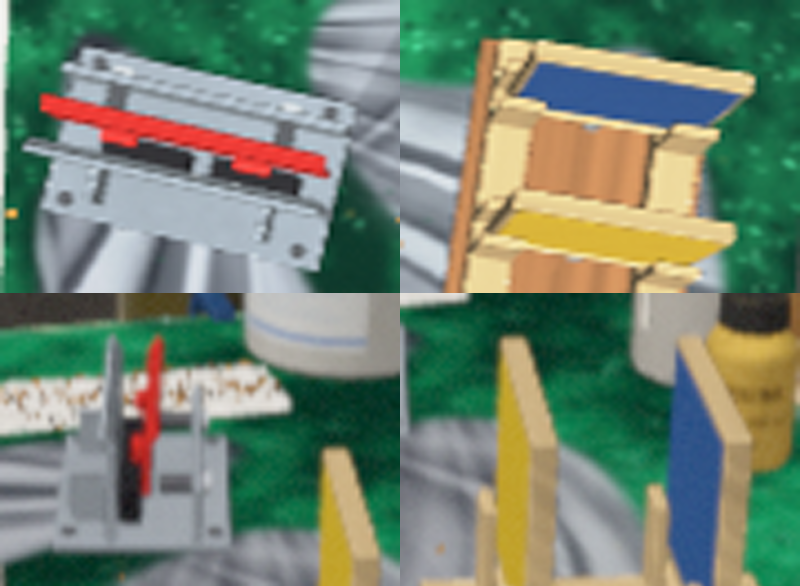

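The zoom shows the clip's red jaw on the far (+x) side and the grey front plate nearer, with the channel yawed about -13°. The rack is yawed about -7°, with the yellow panel's top strip running from roughly (325,189) to (375,197) px. Next I'll compute rough positions.

```bash
cat > h.py <<'E'
import numpy as np,cv2
from rig import bot, cams, job
from scipy.spatial.transform import Rotation as Ro
def ray(cal,px,z):
    M=np.array(cal["world_to_cam"]);K=np.array(cal["K"]);R,t=M[:3,:3],M[:3,3]
    c=-R.T@t;d=R.T@np.linalg.solve(K,[px[0],px[1],1]);return c+d*(z-c[2])/d[2]
def proj(cal,P):
    M=np.array(cal["world_to_cam"]);q=np.atleast_2d(P)@M[:3,:3].T+M[:3,3];q=q@np.array(cal["K"]).T;return q[:,:2]/q[:,2:]
def tool():
    o=bot.get_obs();return np.array(o["tool_pos"]),Ro.from_euler("xyz",o["ee_rot"],degrees=True)
def togo(p,e):
    "delta to world TCP p with euler e in tool axes"
    q,R=tool();T=Ro.from_euler("xyz",e,degrees=True)
    print("d",np.round(R.inv().apply(np.array(p)-q),4),"rv",np.round((R.inv()*T).as_rotvec(degrees=True),2))
E
python3 - <<'E'
from h import *
c=cams.calibration("top");f=lambda x,y,z:np.round(ray(c,(x,y),z),3)
Z=lambda x,y:(150+x/4.4444,172+y/4.4444)
Y=lambda x,y:(300+(x-400)/4.4444,145+y/4.4444)
print("panel top",f(*Y(512,198),.138),f(*Y(734,235),.138))
print("blue top",f(*Y(535,52),.138),f(*Y(753,83),.138))
print("jaw top",f(*Z(42,104),.064),f(*Z(328,170),.064))
print("plate top",f(*Z(25,148),.064),f(*Z(325,210),.064))
print("base",f(*Z(42,208),.012),f(*Z(318,268),.012))
print("pot",f(264,262,.045),"bottle",f(250,118,.088))
w=cams.calibration("wrist");M=np.array(w["world_to_cam"]);p,R=tool()
C=-M[:3,:3].T@M[:3,3];print("cam in tool",R.inv().apply(C-p),"\n",(R.inv().as_matrix()@M[:3,:3].T).round(3),w["K"])
C=np.array(c["world_to_cam"]);print("topcam",-C[:3,:3].T@C[:3,3])
E
```

```text
panel top [ 0.533 -0.145  0.138] [ 0.514 -0.244  0.138]
blue top [ 0.601 -0.159  0.138] [ 0.584 -0.258  0.138]
jaw top [0.542 0.209 0.064] [0.506 0.067 0.064]
plate top [0.521 0.217 0.064] [0.486 0.069 0.064]
base [0.496 0.222 0.012] [0.461 0.078 0.012]
pot [ 0.392 -0.018  0.045] bottle [0.707 0.004 0.088]
cam in tool [ 6.47085605e-02  8.54096834e-05 -1.69036075e-01] 
 [[ 0.    -0.972 -0.234]
 [ 1.     0.    -0.001]
 [ 0.001 -0.234  0.972]] [[328.92395735   0.         253.93286926]
 [  0.         328.92395735 200.72527918]
 [  0.           0.           1.        ]]
topcam [ 0.39611272 -0.0161266   0.95732358]
```

```bash
python3 -c "
from h import *
togo([.514,.13,.27],[180,0,76.4])"
```

```text
d [-0.4183 -0.3238 -0.0559] rv [-9.000e-02  7.000e-02  7.989e+01]
```

```bash
T="" ; echo '[{"finger_gap":0.05,"dx":-0.04,"dy":-0.03,"dz":-0.03,"wz":7},{"finger_gap":0.05,"dx":-0.418,"dy":-0.324,"dz":-0.056,"wz":80},{"finger_gap":0.05,"dx":-0.418,"dy":-0.324,"dz":-0.056,"wz":80},{"finger_gap":0.05,"dx":-0.418,"dy":-0.324,"dz":-0.056,"wz":80},{"finger_gap":0.05,"dx":-0.418,"dy":-0.324,"dz":-0.056,"wz":80},{"finger_gap":0.05,"dx":-0.418,"dy":-0.324,"dz":-0.056,"wz":80},{"finger_gap":0.05,"dx":-0.418,"dy":-0.324,"dz":-0.056,"wz":80},{"finger_gap":0.05,"dx":-0.418,"dy":-0.324,"dz":-0.056,"wz":80},{"finger_gap":0.05,"dx":-0.418,"dy":-0.324,"dz":-0.056,"wz":80},{"finger_gap":0.05,"dx":-0.418,"dy":-0.324,"dz":-0.056,"wz":80},{"finger_gap":0.05,"dx":-0.418,"dy":-0.324,"dz":-0.056,"wz":80},{"finger_gap":0.05,"dx":-0.418,"dy":-0.324,"dz":-0.056,"wz":80}]' > mv.in && python3 steer.py mv.in
python3 -c "
from h import *
togo([.514,.13,.27],[180,0,76.4])"
```

```text
clock: 1.1
tool_pos: [0.497, 0.16, 0.268]
ee_rot: [-180.0, 0.0, 76.0]
ft_force: [0.6, 0.3, -0.1]
width: 0.05
finger_force: 0.0
d [-0.025   0.0237 -0.002 ] rv [-0.01  0.   -0.38]
```

```bash
echo '[{"finger_gap":0.05,"dx":-0.02,"dy":0.02},{"finger_gap":0.05,"dx":-0.02,"dy":0.02},{"finger_gap":0.05,"dx":-0.02,"dy":0.02}]' > mv.in && python3 steer.py mv.in
cat >> h.py <<'E'
def snap(name):
    w=cams.calibration("wrist");im=cams.snapshot("wrist");cv2.imwrite(f"pics/{name}.png",im)
    import pickle;pickle.dump((w,tool()[0],tool()[1].as_quat()),open(f"pics/{name}.pkl","wb"));return w,im
E
python3 - <<'E'
from h import *
w,im=snap("w1");print(tool()[0])
e=proj(w,[[.514,.14,.06]]);print(e)
cv2.imwrite("pics/w1b.png",cv2.resize(im[60:360,80:480],None,fx=2,fy=2,interpolation=cv2.INTER_CUBIC))
E
```

```text
clock: 1.35
tool_pos: [0.5115, 0.1366, 0.2675]
ee_rot: [-179.9, 0.0, 76.1]
ft_force: [-0.2, 1.1, -0.3]
width: 0.0501
finger_force: 0.0
[0.51110495 0.1376639  0.26754743]
[[255.21676323 175.84050834]]
```

View pics/w1b.png

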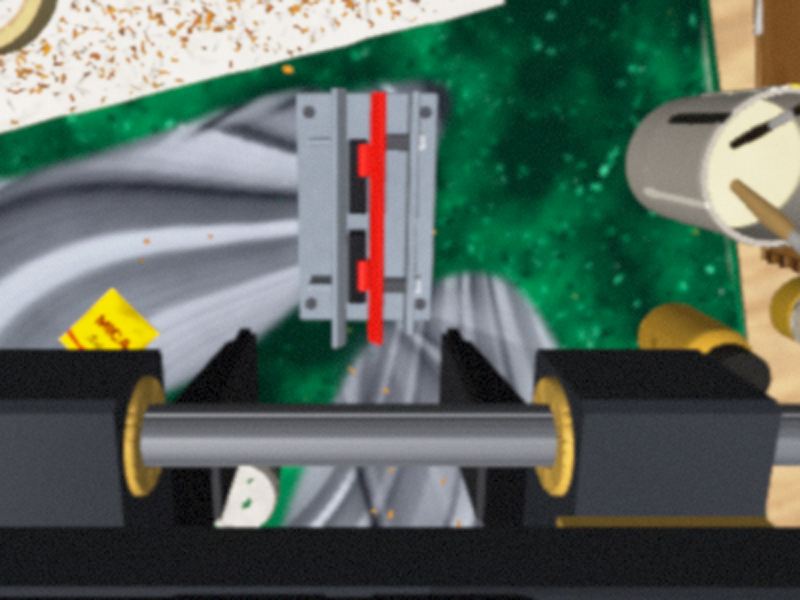

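The wrist view shows the clip channel nearly vertical. In zoom pixels, the plate's inner edge is at u≈346, the jaw's inner edge at u≈371 and the noses at u≈357, with the clip ends at v≈89 and 345. I'll fit its pose from these.

```bash
cat > fit.py <<'E'
from h import *
import pickle
from scipy.optimize import least_squares
w,_,_=pickle.load(open("pics/w1.pkl","rb"))
obs=[((-7,75,64),346.5,89,1),((-7,-75,64),345.5,346,1),((7,75,64),372,91,1),((7,-75,64),370,344,1),
((0,44,40.6),357,143,0),((0,26,40.6),357.5,177,0),((0,-26,40.6),357,261,0),((0,-44,40.6),356.5,291,0)]
def f(p):
    c,s=np.cos(p[2]),np.sin(p[2]);r=[]
    for (x,y,z),u,v,fl in obs:
        if fl: x+=np.sign(x)*p[3]*1000;y+=np.sign(y)*p[4]*1000
        X=np.array([x,y,z])/1000
        q=proj(w,[p[0]+c*X[0]-s*X[1],p[1]+s*X[0]+c*X[1],X[2]])[0];r+=[q[0]-(80+u/2),q[1]-(60+v/2)]
    return np.array(r)
s=least_squares(f,[.514,.14,-.23,0,0]);p=s.x;print("clip",p[:2].round(4),np.degrees(p[2]).round(2),p[3:],np.abs(s.fun).max())
print(np.round(s.fun,1))
E
python3 fit.py; python3 -c "
from h import *
togo([.5235,-.225,.31],[180,0,79])"
```

```text
clip [0.5194 0.1438] -14.0 [ 0.00010943 -0.00178817] 1.0930195009621286
[-0.4  0.9 -0.1 -0.1 -0.1 -0.1 -0.4  1.   0.5  0.6  0.1 -1.   0.1 -0.3
  0.3 -1.1]
d [-0.3493  0.0983 -0.0426] rv [-0.08 -0.   -2.77]
```

```bash
echo '[{"finger_gap":0.05,"dx":-0.33,"dy":0.098,"dz":-0.043,"wz":-2.8},{"finger_gap":0.05,"dx":-0.33,"dy":0.098,"dz":-0.043,"wz":-2.8},{"finger_gap":0.05,"dx":-0.33,"dy":0.098,"dz":-0.043,"wz":-2.8},{"finger_gap":0.05,"dx":-0.33,"dy":0.098,"dz":-0.043,"wz":-2.8},{"finger_gap":0.05,"dx":-0.33,"dy":0.098,"dz":-0.043,"wz":-2.8},{"finger_gap":0.05,"dx":-0.33,"dy":0.098,"dz":-0.043,"wz":-2.8},{"finger_gap":0.05,"dx":-0.33,"dy":0.098,"dz":-0.043,"wz":-2.8},{"finger_gap":0.05,"dx":-0.33,"dy":0.098,"dz":-0.043,"wz":-2.8},{"finger_gap":0.05,"dx":-0.33,"dy":0.098,"dz":-0.043,"wz":-2.8},{"finger_gap":0.05,"dx":-0.33,"dy":0.098,"dz":-0.043,"wz":-2.8},{"finger_gap":0.05,"dx":-0.33,"dy":0.098,"dz":-0.043,"wz":-2.8},{"finger_gap":0.05,"dx":-0.33,"dy":0.098,"dz":-0.043,"wz":-2.8}]' > mv.in && python3 steer.py mv.in
python3 - <<'E'
from h import *
w,im=snap("w2");print(tool()[0],tool()[1].as_euler("xyz",degrees=True))
cv2.imwrite("pics/w2b.png",cv2.resize(im[60:360,80:480],None,fx=2,fy=2,interpolation=cv2.INTER_CUBIC))
E
```

```text
clock: 2.4
tool_pos: [0.5285, -0.204, 0.3107]
ee_rot: [-180.0, -0.1, 79.2]
ft_force: [-0.4, -0.9, 0.2]
width: 0.0496
finger_force: 0.0
[ 0.52849578 -0.20385397  0.3107265 ] [-1.79957400e+02 -4.05831363e-02  7.92439818e+01]
```

View pics/w2b.png

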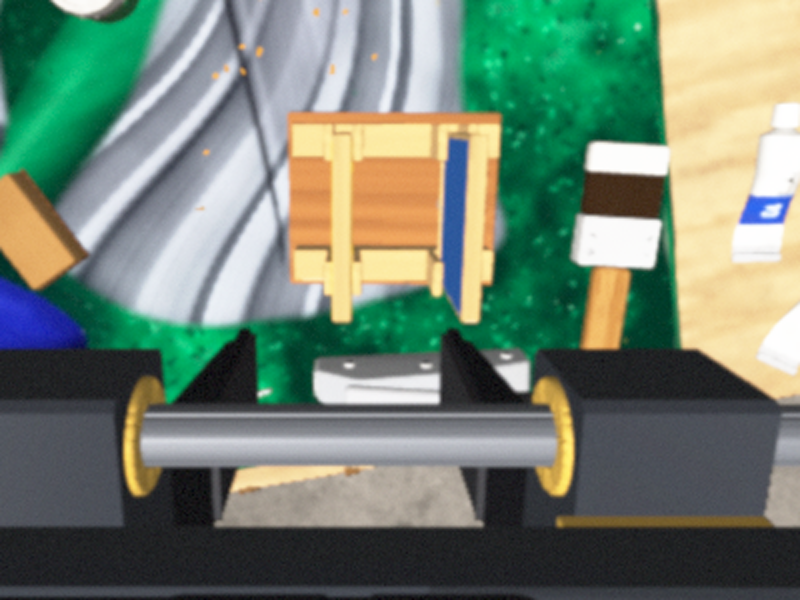

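The wrist view shows the yellow top strip from zoom (343,133) to (341,322), centred between its posts (325..361), so there is hardly any lean. Blue is safely to the right.

Run:
```python
from h import *
import pickle
w,_,_=pickle.load(open("pics/w2.pkl","rb"))
a=ray(w,(80+342.5/2,60+133/2),.138);b=ray(w,(80+341/2,60+322/2),.138)
im=cv2.imread("pics/w2.png").astype(int)
# row-wise strip edges by gradient
for v in (140,150,160,170,180,190,200,210):
    g=np.abs(np.diff(cv2.GaussianBlur(im.astype(np.uint8),(3,3),0).astype(int)[v],axis=0)).sum(1)[235:265];print(v,(235+np.argsort(-g)[:5]).tolist())
for v in(140,200):
  print(im[v,238:262].sum(1).tolist())
print(a,b,np.linalg.norm(a-b),np.degrees(np.arctan2((a-b)[1],(a-b)[0]))-90,(a+b)/2)
m=(a+b)/2;yaw=np.degrees(np.arctan2((a-b)[1],(a-b)[0]))
togo([m[0],m[1],.16],[180,0,yaw])
togo([m[0],m[1],.085],[180,0,yaw])
```

```text
140 [254, 255, 260, 241, 242]
150 [245, 255, 254, 244, 246]
160 [245, 254, 255, 244, 246]
170 [245, 254, 255, 244, 246]
180 [254, 245, 255, 244, 246]
190 [242, 259, 245, 260, 255]
200 [256, 259, 253, 255, 241]
210 [245, 238, 239, 244, 237]
[449, 454, 443, 472, 499, 535, 554, 563, 600, 624, 622, 627, 636, 637, 648, 647, 629, 568, 524, 529, 557, 550, 520, 479]
[607, 602, 604, 596, 637, 654, 646, 634, 634, 639, 626, 626, 626, 629, 640, 635, 600, 555, 610, 651, 654, 633, 585, 548]
[ 0.53736691 -0.14429606  0.138     ] [ 0.5176737  -0.24238177  0.138     ] 0.10004313254340769 -11.352651670269651 [ 0.52752031 -0.19333892  0.138     ]
d [ 0.01   -0.0028  0.1507] rv [-0.04 -0.04  0.6 ]
d [ 0.01   -0.0028  0.2257] rv [-0.04 -0.04  0.6 ]
```

```bash
echo '[{"finger_gap":0.05,"dx":0.01,"dy":-0.0035,"dz":0.04,"wz":0.3},{"finger_gap":0.05,"dx":0.01,"dy":-0.0035,"dz":0.08,"wz":0.3},{"finger_gap":0.05,"dx":0.01,"dy":-0.0035,"dz":0.12,"wz":0.3},{"finger_gap":0.05,"dx":0.01,"dy":-0.0035,"dz":0.15,"wz":0.3},{"finger_gap":0.05,"dx":0.01,"dy":-0.0035,"dz":0.18,"wz":0.3},{"finger_gap":0.05,"dx":0.01,"dy":-0.0035,"dz":0.21,"wz":0.3},{"finger_gap":0.05,"dx":0.01,"dy":-0.0035,"dz":0.225,"wz":0.3},{"finger_gap":0.05,"dx":0.01,"dy":-0.0035,"dz":0.225,"wz":0.3},{"finger_gap":0.05,"dx":0.01,"dy":-0.0035,"dz":0.225,"wz":0.3},{"finger_gap":0.05,"dx":0.01,"dy":-0.0035,"dz":0.225,"wz":0.3}]' > mv.in && python3 steer.py mv.in
python3 -c "
from h import *
togo([.5267,-.1933,.085],[180,0,79])"
```

```text
clock: 3.28
tool_pos: [0.528, -0.195, 0.0878]
ee_rot: [179.9, 0.0, 78.9]
ft_force: [-0.0, -1.1, 0.7]
width: 0.0504
finger_force: 0.0
d [ 0.0014 -0.0016  0.0028] rv [ 0.14  0.03 -0.13]
```

```bash
echo '[{"finger_gap":0.05,"dx":0.001,"dy":-0.0013},{"finger_gap":0.05,"dx":0.001,"dy":-0.0013},{"finger_gap":0.012,"dx":0.001,"dy":-0.0013},{"finger_gap":0.012,"dx":0.001,"dy":-0.0013},{"finger_gap":0.012,"dx":0.001,"dy":-0.0013},{"finger_gap":0.012,"dx":0.001,"dy":-0.0013},{"finger_gap":0.012,"dx":0.001,"dy":-0.0013},{"finger_gap":0.012,"dx":0.001,"dy":-0.0013},{"finger_gap":0.012,"dx":0.001,"dy":-0.0013}]' > mv.in && python3 steer.py mv.in
echo '[{"finger_gap":0},{"finger_gap":0},{"finger_gap":0},{"finger_gap":0},{"finger_gap":0},{"finger_gap":0}]' > mv.in && python3 steer.py mv.in
```

```text
clock: 4.03
tool_pos: [0.5257, -0.1943, 0.0861]
ee_rot: [-180.0, -0.0, 78.8]
ft_force: [0.9, 0.1, 0.3]
width: 0.0136
finger_force: 0.0
clock: 4.53
tool_pos: [0.5258, -0.1943, 0.0861]
ee_rot: [-180.0, 0.0, 78.8]
ft_force: [0.6, -1.1, -1.1]
width: 0.0099
finger_force: 30.0
```

```bash
echo '[{"finger_gap":0,"dz":-0.015},{"finger_gap":0,"dz":-0.035},{"finger_gap":0,"dz":-0.06},{"finger_gap":0,"dz":-0.09},{"finger_gap":0,"dz":-0.12},{"finger_gap":0,"dz":-0.13},{"finger_gap":0,"dz":-0.13},{"finger_gap":0,"dz":-0.13}]' > mv.in && python3 steer.py mv.in
python3 - <<'E'
from h import *
w,im=snap("w3");p,R=tool();print(p,R.as_euler("xyz",degrees=True),[bot.get_obs()["ft_force"].round(2)])
s=cams.snapshot("side")
cv2.imwrite("pics/w3b.png",np.hstack([cv2.resize(im[60:360,150:350],None,fx=2,fy=2),cv2.resize(s[60:360,200:400],None,fx=2,fy=2)]))
np.savetxt("k.txt",[0])
# predicted pixels of panel's top edge in tool frame
q=[p+R.apply([x,y,-(.110-.058)]) for x in(-.05,.05) for y in(-.005,.005)]
print(proj(w,q).round(1))
togo([.5194-.002*np.cos(np.radians(14)),.1438+.002*np.sin(np.radians(14)),.20],[180,0,76])
E
```

```text
clock: 5.2
tool_pos: [0.5256, -0.1942, 0.2154]
ee_rot: [-180.0, -0.0, 78.8]
ft_force: [0.2, 0.1, -1.4]
width: 0.0097
finger_force: 30.0
[ 0.52483716 -0.19385257  0.21393555] [-1.79830039e+02 -4.41287459e-02  7.87910980e+01] [array([ 0.76,  0.84, -1.98])]
[[239.2 395.2]
 [262.3 395.1]
 [236.3 164.8]
 [264.  164.7]]
d [ 0.3301 -0.0726  0.0139] rv [-0.25 -0.06  2.79]
```

View pics/w3b.png

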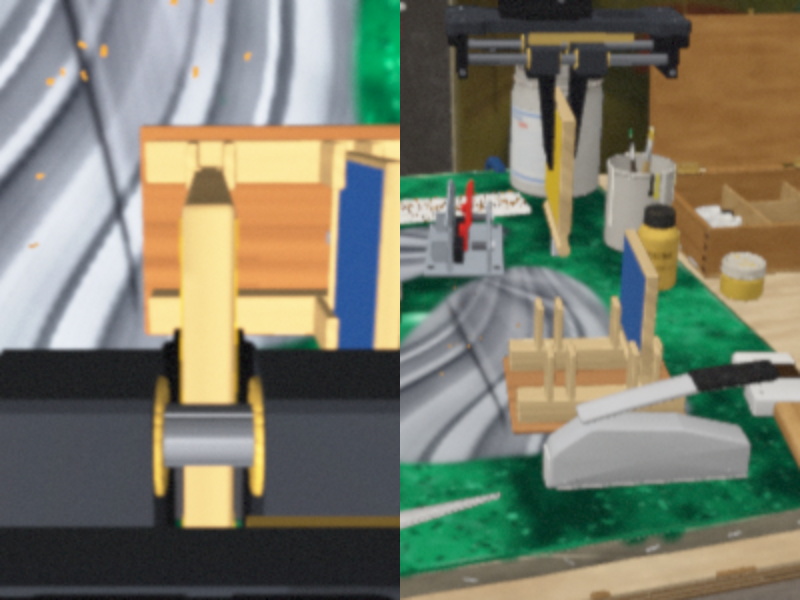

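The yellow panel is held centrally and upright, with its top strip centred at raw u≈254.8. Blue is still standing in the rack. Moving over the clip now.

```bash
echo '[{"finger_gap":0,"dx":0.02,"dy":-0.0045},{"finger_gap":0,"dx":0.06,"dy":-0.013,"wz":1},{"finger_gap":0,"dx":0.10,"dy":-0.022,"wz":1},{"finger_gap":0,"dx":0.14,"dy":-0.031,"wz":2},{"finger_gap":0,"dx":0.18,"dy":-0.04,"wz":2.8},{"finger_gap":0,"dx":0.22,"dy":-0.048,"wz":2.8},{"finger_gap":0,"dx":0.26,"dy":-0.057,"wz":2.8},{"finger_gap":0,"dx":0.29,"dy":-0.064,"wz":2.8},{"finger_gap":0,"dx":0.31,"dy":-0.068,"wz":2.8},{"finger_gap":0,"dx":0.325,"dy":-0.0715,"dz":0.014,"wz":2.8},{"finger_gap":0,"dx":0.33,"dy":-0.0725,"dz":0.014,"wz":2.8},{"finger_gap":0,"dx":0.33,"dy":-0.0725,"dz":0.014,"wz":2.8}]' > mv.in && python3 steer.py mv.in
echo '[{"finger_gap":0},{"finger_gap":0},{"finger_gap":0}]' > mv.in && python3 steer.py mv.in
python3 - <<'E'
from h import *
P=[]
w,im=snap("w4");s=cams.snapshot("side");cv2.imwrite("pics/s4.png",s)
for i in range(3):
    P.append(np.r_[bot.get_obs()["tool_pos"],bot.get_obs()["ee_rot"],bot.get_obs()["ft_force"]]);cams.snapshot("top")
print(np.round(P,4))
cv2.imwrite("pics/w4b.png",np.hstack([cv2.resize(im[100:250,200:300],None,fx=4,fy=4,interpolation=cv2.INTER_CUBIC),cv2.resize(s[80:230,190:290],None,fx=4,fy=4,interpolation=cv2.INTER_CUBIC)]))
E
```

```text
clock: 6.3
tool_pos: [0.517, 0.1441, 0.199]
ee_rot: [-179.7, 0.1, 76.1]
ft_force: [-0.6, -0.0, -1.0]
width: 0.0101
finger_force: 30.0
clock: 6.55
tool_pos: [0.5191, 0.1425, 0.2024]
ee_rot: [180.0, 0.0, 75.9]
ft_force: [0.7, -0.5, -0.7]
width: 0.0095
finger_force: 30.0
[[ 5.192000e-01  1.427000e-01  2.026000e-01  1.799592e+02 -1.240000e-02
   7.591060e+01  3.707000e-01  2.331000e-01 -4.851000e-01]
 [ 5.191000e-01  1.428000e-01  2.026000e-01  1.799598e+02 -1.050000e-02
   7.592180e+01  5.830000e-02 -1.221300e+00  8.600000e-02]
 [ 5.191000e-01  1.429000e-01  2.025000e-01  1.799628e+02 -1.090000e-02
   7.593420e+01 -3.355000e-01 -7.569000e-01 -7.459000e-01]]
```

View pics/w4b.png

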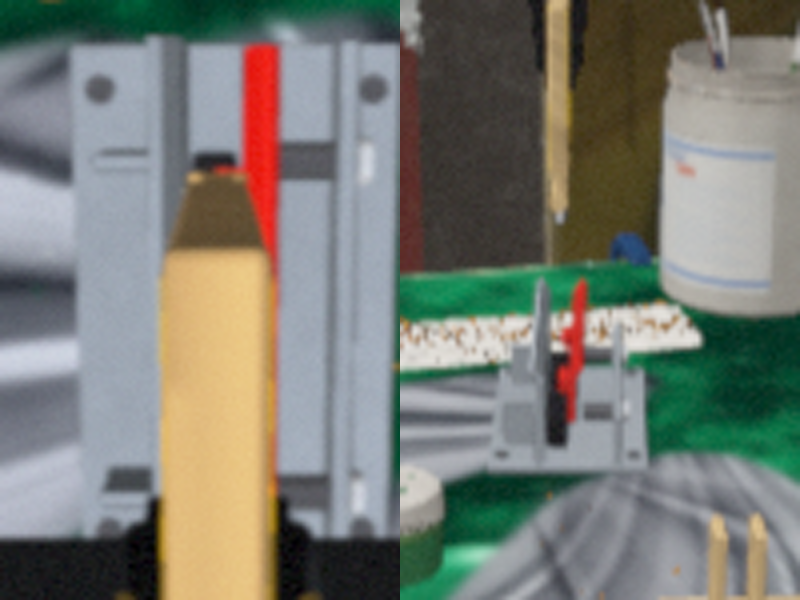

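Seen from above, the panel plane lies about 0.5 mm to the jaw side of mid-channel. I'll shift about 2.2 mm toward the plate and 16 mm to the -y end, then lower.

```bash
echo '[{"finger_gap":0,"dx":-0.016,"dy":-0.0022,"dz":0.01},{"finger_gap":0,"dx":-0.016,"dy":-0.0022,"dz":0.03},{"finger_gap":0,"dx":-0.016,"dy":-0.0022,"dz":0.045},{"finger_gap":0,"dx":-0.016,"dy":-0.0022,"dz":0.055},{"finger_gap":0,"dx":-0.016,"dy":-0.0022,"dz":0.062},{"finger_gap":0,"dx":-0.016,"dy":-0.0022,"dz":0.068},{"finger_gap":0,"dx":-0.016,"dy":-0.0022,"dz":0.074},{"finger_gap":0,"dx":-0.016,"dy":-0.0022,"dz":0.08},{"finger_gap":0,"dx":-0.016,"dy":-0.0022,"dz":0.085},{"finger_gap":0,"dx":-0.016,"dy":-0.0022,"dz":0.085},{"finger_gap":0,"dx":-0.016,"dy":-0.0022,"dz":0.085}]' > mv.in && python3 steer.py mv.in
python3 -c "
from h import *
o=bot.get_obs();p,R=tool();print(p.round(4),R.inv().apply(o['ft_force']).round(2),R.inv().apply(o['wrist_torque']).round(3))"
```

```text
clock: 7.72
tool_pos: [0.5128, 0.1286, 0.117]
ee_rot: [-180.0, 0.0, 76.0]
ft_force: [0.1, 0.2, -1.3]
width: 0.0099
finger_force: 30.0
[0.5128 0.1286 0.117 ] [0.17 0.06 1.26] [-0.022 -0.072 -0.005]
```

```bash
cat > o.py <<'E'
from h import *
o=bot.get_obs();p,R=tool();print(p.round(4),R.inv().apply(o['ft_force']).round(2),R.inv().apply(o['wrist_torque']).round(3))
E
echo '[{"finger_gap":0,"dz":0.003},{"finger_gap":0,"dz":0.006},{"finger_gap":0,"dz":0.008},{"finger_gap":0,"dz":0.009},{"finger_gap":0,"dz":0.009},{"finger_gap":0,"dz":0.009}]' > mv.in && python3 steer.py mv.in;python3 o.py
echo '[{"finger_gap":0,"dz":0.001},{"finger_gap":0,"dz":0.0015},{"finger_gap":0,"dz":0.002},{"finger_gap":0,"dz":0.002}]' > mv.in && python3 steer.py mv.in;python3 o.py
```

```text
clock: 8.22
tool_pos: [0.5128, 0.1285, 0.1081]
ee_rot: [180.0, 0.0, 76.0]
ft_force: [0.1, -0.4, -0.4]
width: 0.0098
finger_force: 30.0
[0.5128 0.1285 0.1081] [-0.4   0.15  0.43] [ 0.01  -0.158 -0.008]
clock: 8.55
tool_pos: [0.5128, 0.1285, 0.1061]
ee_rot: [180.0, 0.0, 76.0]
ft_force: [0.3, 0.4, -0.8]
width: 0.0096
finger_force: 30.0
[0.5128 0.1285 0.1061] [0.48 0.19 0.78] [-0.011 -0.107  0.018]
```

```bash
echo '[{"finger_gap":0,"dz":0.0005},{"finger_gap":0,"dz":0.001},{"finger_gap":0,"dz":0.001},{"finger_gap":0,"dz":0.001}]' > mv.in && python3 steer.py mv.in;python3 o.py
echo '[{"finger_gap":0,"dz":0.0005},{"finger_gap":0,"dz":0.001},{"finger_gap":0,"dz":0.001},{"finger_gap":0,"dz":0.001}]' > mv.in && python3 steer.py mv.in;python3 o.py
```

```text
clock: 8.88
tool_pos: [0.513, 0.1285, 0.106]
ee_rot: [180.0, -0.0, 76.0]
ft_force: [-2.7, -0.9, 5.4]
width: 0.01
finger_force: 30.0
[0.513  0.1285 0.106 ] [-1.56 -2.39 -5.38] [ 0.606 -0.374 -0.013]
clock: 9.22
tool_pos: [0.513, 0.1286, 0.1059]
ee_rot: [-180.0, 0.0, 76.0]
ft_force: [-4.4, -0.0, 10.0]
width: 0.01
finger_force: 30.0
[0.513  0.1286 0.1059] [ -1.09  -4.26 -10.  ] [ 1.089 -0.561  0.047]
```

```bash
echo '[{"finger_gap":0,"dx":0.001,"dz":-0.001},{"finger_gap":0,"dx":0.002,"dz":-0.001},{"finger_gap":0,"dx":0.003,"dz":-0.001},{"finger_gap":0,"dx":0.004,"dz":-0.001},{"finger_gap":0,"dx":0.004,"dz":-0.001}]' > mv.in && python3 steer.py mv.in >/dev/null;python3 o.py
echo '[{"finger_gap":0,"dx":0.001},{"finger_gap":0,"dx":0.002},{"finger_gap":0,"dx":0.003},{"finger_gap":0,"dx":0.003}]' > mv.in && python3 steer.py mv.in>/dev/null;python3 o.py
```

```text
[0.5145 0.1318 0.1059] [-3.29 -0.27 -5.63] [ 0.102 -0.937 -0.002]
[0.5152 0.1352 0.1056] [-2.47  0.73 -3.79] [-0.158 -0.659 -0.03 ]
```

```bash
echo '[{"finger_gap":0,"dx":0.001,"dz":0.0002},{"finger_gap":0,"dx":0.002,"dz":0.0002},{"finger_gap":0,"dx":0.003,"dz":0.0002},{"finger_gap":0,"dx":0.003,"dz":0.0002}]' > mv.in && python3 steer.py mv.in>/dev/null;python3 o.py
```

```text
[0.5153 0.1385 0.1042] [0.51 2.13 0.98] [-0.601 -0.104  0.042]
```

```bash
echo '[{"finger_gap":0,"dx":0.001,"dz":0.0002},{"finger_gap":0,"dx":0.002,"dz":0.0002},{"finger_gap":0,"dx":0.003,"dz":0.0002},{"finger_gap":0,"dx":0.003,"dz":0.0002}]' > mv.in && python3 steer.py mv.in>/dev/null;python3 o.py
```

```text
[0.5158 0.1407 0.1044] [-3.    1.9   2.07] [-0.654 -0.868  0.135]
```

The tongue has dropped and is against a side wall, so I'll back off to the socket's middle and lower it.

```bash
echo '[{"finger_gap":0,"dx":-0.001,"dy":0.0003},{"finger_gap":0,"dx":-0.0018,"dy":0.0003,"dz":0.0005},{"finger_gap":0,"dx":-0.0018,"dy":0.0003,"dz":0.001},{"finger_gap":0,"dx":-0.0018,"dy":0.0003,"dz":0.002},{"finger_gap":0,"dx":-0.0018,"dy":0.0003,"dz":0.002},{"finger_gap":0,"dx":-0.0018,"dy":0.0003,"dz":0.002}]' > mv.in && python3 steer.py mv.in>/dev/null;python3 o.py
```

```text
[0.5156 0.1395 0.1026] [-0.72  0.6   0.17] [-0.142 -0.087  0.055]
```

```bash
echo '[{"finger_gap":0,"dz":0.0005},{"finger_gap":0,"dz":0.001},{"finger_gap":0,"dz":0.0015},{"finger_gap":0,"dz":0.0015},{"finger_gap":0,"dz":0.0015}]' > mv.in && python3 steer.py mv.in>/dev/null;python3 o.py
```

```text
[0.5156 0.1393 0.1011] [0.77 0.07 0.87] [ 0.012 -0.103  0.018]
```

```bash
echo '[{"finger_gap":0,"dz":0.001},{"finger_gap":0,"dz":0.002},{"finger_gap":0,"dz":0.003},{"finger_gap":0,"dz":0.003}]' > mv.in && python3 steer.py mv.in>/dev/null;python3 o.py
echo '[{"finger_gap":0,"dz":0.001},{"finger_gap":0,"dz":0.002},{"finger_gap":0,"dz":0.002}]' > mv.in && python3 steer.py mv.in>/dev/null;python3 o.py
```

```text
[0.5156 0.1396 0.0994] [-0.27 -2.59 -5.66] [ 0.864 -0.242  0.003]
[0.5157 0.1398 0.0974] [-0.56 -3.33 -5.  ] [ 0.868 -0.139 -0.017]
```

```bash
echo '[{"finger_gap":0,"dz":0.001},{"finger_gap":0,"dz":0.002},{"finger_gap":0,"dz":0.003},{"finger_gap":0,"dz":0.003}]' > mv.in && python3 steer.py mv.in>/dev/null;python3 o.py
echo '[{"finger_gap":0,"dz":0.001},{"finger_gap":0,"dz":0.002},{"finger_gap":0,"dz":0.003},{"finger_gap":0,"dz":0.003}]' > mv.in && python3 steer.py mv.in>/dev/null;python3 o.py
```

```text
[0.5158 0.1397 0.0939] [ 0.33 -1.47 -3.25] [0.728 0.079 0.049]
[0.5156 0.1392 0.0894] [ 1.38 -0.13  1.44] [0.171 0.155 0.028]
```

```bash
echo '[{"finger_gap":0,"dz":0.001},{"finger_gap":0,"dz":0.002},{"finger_gap":0,"dz":0.003},{"finger_gap":0,"dz":0.003}]' > mv.in && python3 steer.py mv.in>/dev/null;python3 o.py
echo '[{"finger_gap":0,"dz":0.001},{"finger_gap":0,"dz":0.001},{"finger_gap":0,"dz":0.001}]' > mv.in && python3 steer.py mv.in>/dev/null;python3 o.py
```

```text
[0.5156 0.1391 0.0869] [ 0.41 -0.38  0.87] [ 0.277 -0.127  0.068]
[0.5157 0.1392 0.0861] [-1.42 -0.09 -0.25] [ 0.497 -0.214  0.022]
```

```bash
echo '[{"finger_gap":0,"dz":0.0007},{"finger_gap":0,"dz":0.0014},{"finger_gap":0,"dz":0.0014},{"finger_gap":0,"dz":0.0014}]' > mv.in && python3 steer.py mv.in>/dev/null;python3 o.py
```

```text
[0.5157 0.1392 0.086 ] [-1.78 -3.58 -6.78] [ 1.138 -0.435  0.045]
```

A firm stop at z = 0.086, exactly 20 mm below the ledge contact, means it is home. I'll relieve the press, open the fingers and retreat.

```bash
echo '[{"finger_gap":0,"dz":-0.0012},{"finger_gap":0,"dz":-0.0012},{"finger_gap":0.04,"dz":-0.0012},{"finger_gap":0.04,"dz":-0.0012},{"finger_gap":0.04,"dz":-0.0012},{"finger_gap":0.04,"dz":-0.0012},{"finger_gap":0.04,"dz":-0.0012},{"finger_gap":0.04,"dz":-0.0012}]' > mv.in && python3 steer.py mv.in
echo '[{"finger_gap":0.04,"dz":-0.01},{"finger_gap":0.04,"dz":-0.03},{"finger_gap":0.04,"dz":-0.06},{"finger_gap":0.04,"dz":-0.10},{"finger_gap":0.04,"dz":-0.14},{"finger_gap":0.04,"dz":-0.17},{"finger_gap":0.04,"dz":-0.17},{"finger_gap":0.04,"dz":-0.17},{"finger_gap":0.04,"dz":-0.17}]' > mv.in && python3 steer.py mv.in
python3 - <<'E'
from h import *
w,im=snap("w5");s=cams.snapshot("side")
cv2.imwrite("pics/w5b.png",np.hstack([cv2.resize(im[60:360,150:350],None,fx=2,fy=2),cv2.resize(s[90:240,190:290],None,fx=4,fy=4,interpolation=cv2.INTER_CUBIC)]))
# expected panel top corners if home, side camera: z=.138
c=cams.calibration("side");R=Ro.from_euler("z",-14,degrees=True)
print(proj(c,[np.array([.5157,.1392,0])+R.apply([x,-.049,z]) for x in(-.005,.005) for z in (.138,.028)]).round(1))
E
```

```text
clock: 14.38
tool_pos: [0.5159, 0.1393, 0.086]
ee_rot: [180.0, -0.0, 76.0]
ft_force: [0.6, 0.6, -0.2]
width: 0.0392
finger_force: 0.0
clock: 15.13
tool_pos: [0.5155, 0.1392, 0.2558]
ee_rot: [-180.0, 0.0, 76.0]
ft_force: [-0.6, 0.3, -0.2]
width: 0.0397
finger_force: 0.0
[[225.6 136.1]
 [226.  183. ]
 [230.3 136.2]
 [230.4 183.1]]
```

View pics/w5b.png

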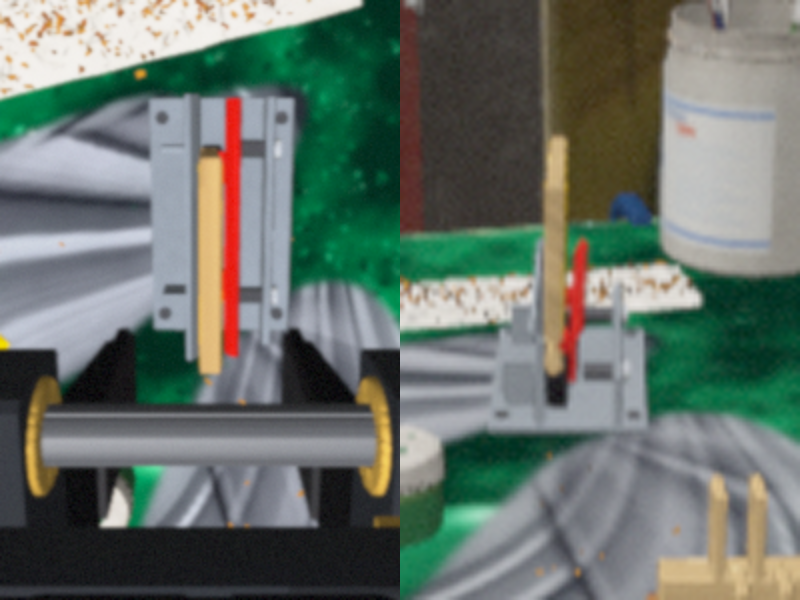

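The panel stands upright in the clip. Its lower edge sits on the ledge at side raw v≈183.5 (183 predicted), the jaw is closed beside it, and the gripper is clear.

```bash
python3 -c "
from rig import bot, cams, job
print(job.finish_job())"
```

```text
the job is handed in; nothing more can be done
None
```

I mounted the yellow panel upright and fully home in the spring clip, let go of it and handed the job in at about 15 s. The blue panel, bottle and pot were never touched, though I took no final look at all three, and the hand-in returned no verdict.

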